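Feel along the welds of a curved row of nuts

TASK

Check the tack welds by touch: run the closed fingertips lightly along the curved row of welded nuts, starting on the red nut, over every weld in turn, and ending on the blue nut, then lift off. The row lies on a sprung bed: press just enough that it gives a little, never pushing it down to its stop or pulling it up, and leave the loose nuts, the jar and the brush where they are.

Things in the scene. Friction and masses are not known exactly. Their poses are not given: they have to be found in the camera images.
- turntable: round dark steel welding turntable, 256 mm across, on a blue foot, locked. Origin: centre of its underside on the table; its top is 40 mm up. The row of nuts crosses its middle as an arc of 150 mm radius centred at x 0, y -0.141 m in this frame, bulging towards this frame's +y; the red nut is at its -x end, the blue nut at its +x end
- red_top (a point): x along the row towards blue, z up; centre of the top face of the red-painted hex nut, where the row starts. All seven nuts are 30 mm across flats and 16 mm high, touch flat to flat 30 mm apart along the arc, and have their top faces level, 78 mm above the table when not pressed; between red and blue they are bare steel
- blue_top (a point): centre of the top face of the blue-painted hex nut, where the row ends (about 169 mm in a straight line from the red one)
- row_middle (a point): centre of the top face of the fourth nut, the middle of the row
- bed (a joint): how far the sprung copper-coloured bed with the row of nuts is pressed down, m: 0 when free, 0.010 at its bottom stop. It moves straight down with a spring of 1.5 N per mm (about 6 N at 4 mm) and comes back up when released
- weld1 (a point): brass-coloured weld bead 1 of 6 counted from the red nut, 17 mm across the row and 5 mm wide, on the seam between two nuts, level with the nuts' tops. Origin on the top face at the middle of the seam, on the row's centre line; x along the row towards the blue nut, y across it, z up
- weld2 (a point): brass-coloured weld bead 2 of 6 counted from the red nut, 17 mm across the row and 5 mm wide, on the seam between two nuts, level with the nuts' tops. Origin on the top face at the middle of the seam, on the row's centre line; x along the row towards the blue nut, y across it, z up
- weld3 (a point): brass-coloured weld bead 3 of 6 counted from the red nut, 17 mm across the row and 5 mm wide, on the seam between two nuts, level with the nuts' tops. Origin on the top face at the middle of the seam, on the row's centre line; x along the row towards the blue nut, y across it, z up
- weld4 (a point): brass-coloured weld bead 4 of 6 counted from the red nut, 17 mm across the row and 5 mm wide, on the seam between two nuts, level with the nuts' tops. Origin on the top face at the middle of the seam, on the row's centre line; x along the row towards the blue nut, y across it, z up
- weld5 (a point): brass-coloured weld bead 5 of 6 counted from the red nut, 17 mm across the row and 5 mm wide, on the seam between two nuts, level with the nuts' tops. Origin on the top face at the middle of the seam, on the row's centre line; x along the row towards the blue nut, y across it, z up
- weld6 (a point): brass-coloured weld bead 6 of 6 counted from the red nut, 17 mm across the row and 5 mm wide, on the seam between two nuts, level with the nuts' tops. Origin on the top face at the middle of the seam, on the row's centre line; x along the row towards the blue nut, y across it, z up
- loose_nut: loose bare steel hex nut, 30 mm across flats, 16 mm high, standing on the turntable on the hollow side of the row; origin at the centre of its underside. To be left alone
- long_nut: loose brass coupling nut, 28 mm across flats, 42 mm tall, standing on the turntable on the bulging side of the row; origin at the centre of its underside. To be left alone
- jar: loose green glass jar with a black cap, 80 mm in diameter, 120 mm tall, standing on the table; origin at the centre of its underside. To be left alone
- brush: loose workshop brush about 200 mm long lying on the table along its own x axis; origin at the underside of its middle. To be left alone

How it is judged:
By the outcome, as a careful person would: the job done as asked, in the order asked, and still so for the second after the job is handed in, with the robot touching nothing.
It also fails if it takes over 43 s, if anything falls off the work surface, if the arm or the gripper's body presses on something with over 40 N, if the wrist force passes 120 N, or if a joint passes its speed limit or range.

ROBOT

A 6-joint arm with a two-finger parallel gripper is mounted at the origin on the work surface. World frame = base frame: x ahead of the robot, y to its left, z up, the work surface at z = 0. Lengths are in mm, angles in degrees, forces in N, time in s.
With the tool pointing down it reaches from about 325 to 750 mm from the base axis. Payload 7.6 kg.
Tool frame: the origin (TCP) lies at the very end of the fingers, on their centre line; the grasp point (between the pads) lies 19 mm behind it; z points along the fingers, y is the line along which they close (so a half turn about z gives the same grasp; the last joint's range is limited). The gripper opens to 85 mm and grips with 20 to 120 N. Pads are 22 mm wide; open, the fingers measure 114 mm over their backs; the gripper's body (76 mm by 85 mm) begins 54 mm behind the grasp point. The pads swing forward as they close: fully open they stand 13 mm farther back than shut.
Start: joints at [-79.085, 2.991, 80.254, -0, 96.75, -4.028], TCP at [135.398, -507.264, 198.723] pointing down, gripper open.
Joint ranges: [-166.34, 166.34], [-52.06, 124.39], [6.96, 135.62], [-60.46, 240.46], [14.63, 156.25], [-167.68, 167.68]. Speed limits (degrees/s): [147.25, 147.25, 172.46, 180, 180, 180].

INTERFACE

Orientations are given as a 3x3 rotation matrix whose columns are the frame's x, y, z axes.
In Python, from rig import get_state, optics, ticket gives the robot as it stands.
- The arm moves only by the tool servo_tool, never from a script. Its argument "steps" is a list of rows, each an object of numbers: "x", "y", "z": the shift along the tool's x, y, z normalised to -1 to 1, where 1 is 0.15 m; "turn": the turn about the tool's z normalised to -1 to 1, where 1 is 90 degrees; "gripper": the closure, from -1 (fully open) to 1 (shut). In form: [{"x": .., "y": .., "z": .., "turn": .., "gripper": ..}, ...]. A call has 1 to 12 rows; each row shifts and turns the commanded pose from where the row before left it, along the tool's axes as they then stand; what a row does not reach is not made up. A row lasts 1/12 s, in which the tool goes at most 41.7 mm and 7.16 degrees, less where a joint would pass 70% of its speed; a pose out of reach is approached as far as the arm can. A call with a number of a shift or a turn outside -1 to 1 is refused whole. A call with a gripper value outside its range is refused whole. The fingers move at their own pace and stop on an object; "squeeze" is the grip in N (left out, the last holds). Time passes only in rows, so rows that do not move let the fingers close. It gives the time, the measured TCP pose, the force, the opening and the grip force at its end, in the units of the state.
- get_state(): the state, without advancing time (a new reading comes with each control period).
- optics.camera(name): name is "side" or "top"; returns a dict with "color" (480x640x3 uint8, red, green, blue), "mtx" (3x3 intrinsics, pixels), "view" (4x4, takes a point from world to camera coordinates). Camera axes: x right, y up, looking along -z (the intrinsics and any distortion apply to the point x, -y, -z); pixel columns grow to the right and rows downward; lengths in mm; the calibration is good to about 2 mm. A picture is of the moment at which its call begins. There is no depth.
- ticket.hand_in(): hands the job in; it is judged then, once.
The state is a dict: "time": time; "joint_pos": joint angles; "dq": joint speeds; "joint_efforts": joint torques, N m; "tcp_pos": TCP position; "orientation": TCP orientation; "force": force on the tool from outside, world axes, zero at the start; "wrist_torque": the same for the moment, N m; "gripper_width": opening from 0.0 (shut) to 1.0 (fully open); "grasp_force": force on a finger pad.
Only numpy, scipy, OpenCV 4.12 (cv2) and the standard library are available. Lean on these libraries where they do the work, as an engineer would, in place of code of your own. Each camera call takes 0.05 s, during which the arm holds its last target. There are 200 camera calls.

## Working session

There is one attempt and no reset: what is moved stays moved. The work goes in short steps, Python scripts to look and compute and a tool call to move; the robot and the scene stay as the last step left them, time stands still between calls to the robot, and variables do not carry over. Pictures are saved under pics/ and viewed, at most 10 in all, crops included, and the job is handed in when it is done.

Besides the shell and the picture viewer there is one more tool, called after ">>>" in YAML: its name, and indented under it one key for each argument. servo_tool: Moves the arm, as the interface text tells. Scaled input: -1 to 1 covers 0.15 m each way for a shift and 90 degrees each way for a turn. Its arguments: {"type":"object","properties":{"steps":{"type":"array"},"squeeze":{"type":"number"}},"required":["steps"]}

```bash
mkdir -p pics
python3 - <<'E'
from rig import get_state, optics
import cv2
s=get_state(); print(s)
for n in("top","side"):
    c=optics.camera(n); cv2.imwrite(f"pics/{n}.png",c["color"][:,:,::-1]); print(c.keys(),c["mtx"],c["view"])
E
```

```text
{'time': 0.0, 'joint_pos': array([-7.90835429e+01,  3.02899398e+00,  8.03135925e+01, -2.59504158e-03,
        9.67497601e+01, -4.02778820e+00]), 'dq': array([-0.01802822, -0.05835758, -0.06252366,  0.00682543,  0.01903532,
        0.01878329]), 'joint_efforts': array([-1.84187923e-05, -3.81664574e+01, -3.60186017e+01, -6.08297250e-05,
        6.13222917e-03, -1.07431043e-05]), 'tcp_pos': array([ 135.32808922, -506.88874232,  197.85120752]), 'orientation': array([[ 9.66178602e-01,  2.57873587e-01, -3.49393650e-04],
       [ 2.57873815e-01, -9.66177322e-01,  1.57406807e-03],
       [ 6.83343581e-05, -1.61093036e-03, -9.99998700e-01]]), 'force': array([0.459564  , 0.08931676, 0.69408546]), 'wrist_torque': array([-0.01751989, -0.08980793, -0.00545376]), 'grasp_force': 0.0, 'gripper_width': 0.9989877848627221}
dict_keys(['color', 'mtx', 'view']) [[485.14662597   0.         310.49007087]
 [  0.         485.14662597 240.00291362]
 [  0.           0.           1.        ]] [[ 2.11957048e-02 -9.99775311e-01 -2.64511053e-04 -5.68250702e+00]
 [ 9.83984879e-01  2.08141027e-02  1.77032568e-01 -5.49848273e+02]
 [-1.76987285e-01 -4.01260494e-03  9.84204958e-01 -1.05657256e+03]
 [ 0.00000000e+00  0.00000000e+00  0.00000000e+00  1.00000000e+00]]
dict_keys(['color', 'mtx', 'view']) [[569.59440831   0.         318.15550968]
 [  0.         569.59440831 241.53516952]
 [  0.           0.           1.        ]] [[ 9.88280856e-01 -1.51327163e-01  2.00259531e-02 -5.68162054e+02]
 [ 6.25233244e-02  5.20978721e-01  8.51276692e-01 -9.80604181e+01]
 [-1.39254382e-01 -8.40048369e-01  5.24334774e-01 -1.27082811e+03]
 [ 0.00000000e+00  0.00000000e+00  0.00000000e+00  1.00000000e+00]]
```

View pics/top.png

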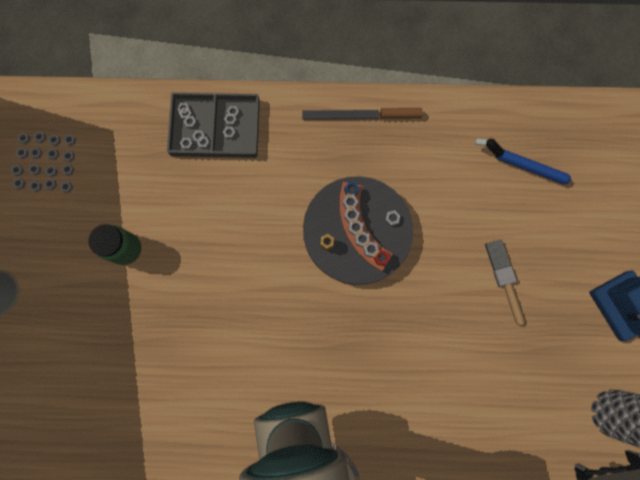

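View pics/side.png

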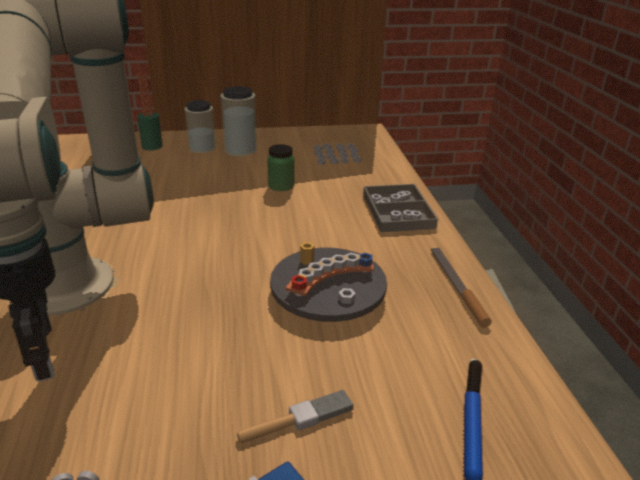

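The top view shows the row from red (383,258) to blue (351,187). The coupling nut is at (327,241) and the loose nut at (393,217). In the side view, red is at (299,283) and blue at (366,260). I'll zoom in on both next.

Run:
```python
import cv2,numpy as np
a=cv2.resize(cv2.imread("pics/top.png")[170:290,300:420],None,fx=5,fy=5,interpolation=cv2.INTER_CUBIC)
cv2.imwrite("pics/tc.png",a)
b=cv2.resize(cv2.imread("pics/side.png")[230:320,265:395],None,fx=6,fy=6,interpolation=cv2.INTER_CUBIC)
cv2.imwrite("pics/sc.png",b)
```

```text
(no output)
```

View pics/tc.png

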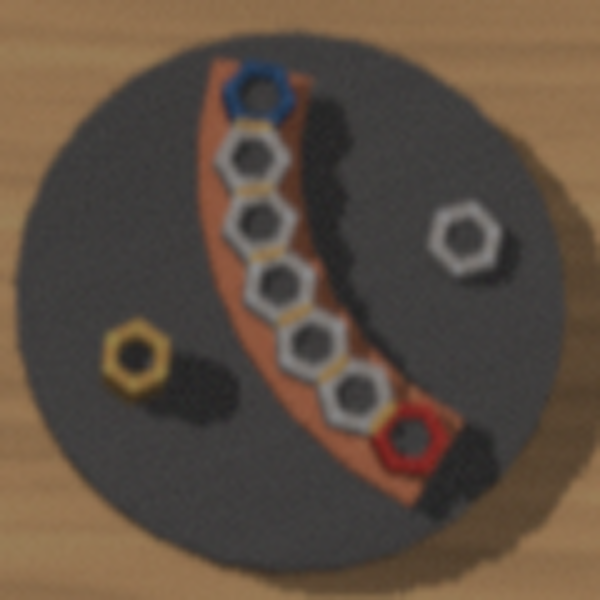

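View pics/sc.png

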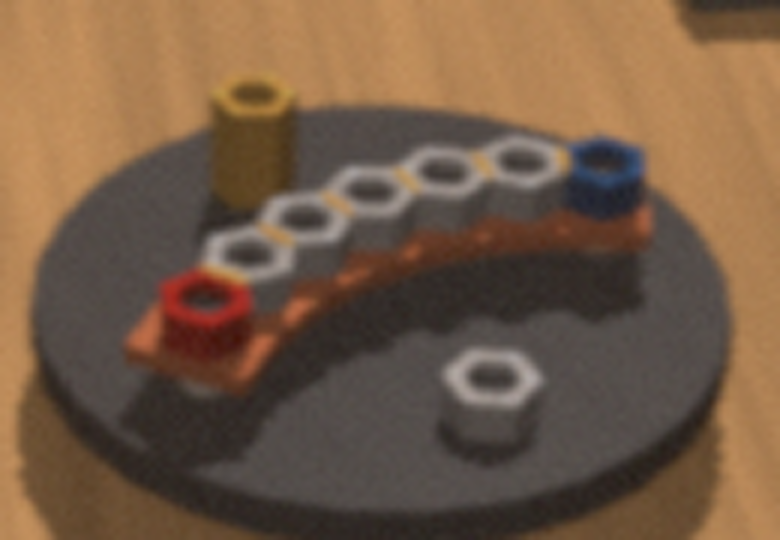

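The top crop (5x, offset 300,170) puts the nut centres at about red (410,438), (356,396), (313,344), (280,287), (260,222), (253,157) and blue (260,93). The side crop (6x, offset 265,230) runs from red (208,292) to blue (606,155). I'll refine the steel rings with a mask, then fit the known arc.

```bash
cat > loc.py <<'E'
import cv2,numpy as np
from scipy.optimize import least_squares
def ray(c,px,z):
    d=np.linalg.inv(c["mtx"])@np.array([px[0],px[1],1.]); d=d*[1,-1,-1]
    R=c["view"][:3,:3]; o=-R.T@c["view"][:3,3]; d=R.T@d
    return (o+d*(z-o[2])/d[2])[:2]
a0=30/150 if 0 else 2*np.arcsin(15/150)
ang=np.pi/2-np.arange(-3,4)*a0
def arc(t,r=150): return np.c_[r*np.cos(t),-141+r*np.sin(t)]
def pose(p,q): 
    c,s=np.cos(p[2]),np.sin(p[2]); return q@np.array([[c,s],[-s,c]])+p[:2]
E
python3 - <<'E'
from loc import *
from rig import optics
E={"top":((300,170),5,[(410,438),(356,396),(313,344),(280,287),(260,222),(253,157),(260,93)]),
"side":((265,230),6,[(208,292),(250,254),(304,217),(370,189),(441,171),(521,161),(606,155)])}
N=arc(ang); print("chord",np.linalg.norm(N[0]-N[-1]))
allP=[]
for n,(o,f,pts) in E.items():
    c=optics.camera(n); im=c["color"]; hsv=cv2.cvtColor(im,cv2.COLOR_RGB2HSV)
    big=cv2.resize(hsv[o[1]:o[1]+120,o[0]:o[0]+130],None,fx=f,fy=f,interpolation=cv2.INTER_CUBIC)
    steel=((big[...,1]<60)&(big[...,2]>120)).astype(np.uint8)
    ref=[]
    for i,p in enumerate(pts):
        if 0<i<6:   # steel ring outline near the eye estimate
            m=np.zeros_like(steel); cv2.ellipse(m,p,(38,38) if n=="top" else (46,27),0,0,360,1,-1)
            ys,xs=np.where(steel&m); q=((xs.min()+xs.max())/2,(ys.min()+ys.max())/2); ref.append(q)
        else: ref.append(p)
    P=np.array([ray(c,((q[0]+.5)/f-.5+o[0],(q[1]+.5)/f-.5+o[1]),78) for q in ref])
    fit=least_squares(lambda p:(pose(p,N)-P).ravel(),[500,0,1])
    print(n,np.round(np.array(ref)).tolist(),"\n",P.round(1).tolist(),"\nfit",fit.x,"res",fit.fun.reshape(-1,2).round(1).tolist())
    allP.append(P)
    # turntable centre
    g=big[...,2]
P=np.mean(allP,0); fit=least_squares(lambda p:(pose(p,N)-P).ravel(),[500,0,1])
print(fit.x, np.degrees(fit.x[2]), fit.fun.round(1)); np.save("fit.npy",fit.x)
print(pose(fit.x,N).round(1).tolist())
c=optics.camera("top")
for nm,q,z in(("long",(136,350),82),("loose",(466,239),56)): print(nm,ray(c,(q[0]/5+300,q[1]/5+170),z))
E
```

```text
chord 169.6413780769303
top [[410.0, 438.0], [354.0, 395.0], [312.0, 344.0], [279.0, 288.0], [258.0, 225.0], [251.0, 158.0], [260.0, 93.0]] 
 [[509.4, -151.7], [528.1, -127.0], [550.9, -108.4], [576.0, -93.6], [604.4, -84.1], [635.0, -80.7], [665.6, -84.6]] 
fit [ 5.80248611e+02 -1.01766322e+02  4.08944688e-01] res [[-0.2, 0.3], [-0.4, -0.7], [-0.4, 0.3], [0.7, 0.1], [0.9, -0.3], [0.1, -0.4], [-0.7, 0.7]]
side [[208.0, 292.0], [250.0, 254.0], [304.0, 218.0], [370.0, 190.0], [440.0, 172.0], [520.0, 161.0], [606.0, 155.0]] 
 [[511.3, -146.4], [528.6, -125.3], [551.1, -105.1], [577.0, -90.8], [604.6, -81.6], [635.2, -78.3], [667.3, -78.1]] 
fit [ 5.81028205e+02 -9.82791044e+01  4.17183184e-01] res [[-0.9, -2.1], [0.1, 0.7], [0.2, 0.2], [0.4, 0.8], [1.3, 0.9], [0.5, 1.1], [-1.7, -1.6]]
[ 5.80638410e+02 -1.00022687e+02  4.13059382e-01] 23.66655927233996 [-0.5 -0.9 -0.2  0.  -0.1  0.2  0.6  0.4  1.1  0.3  0.3  0.3 -1.2 -0.4]
[[509.9, -149.9], [528.2, -126.1], [550.9, -106.5], [577.0, -91.8], [605.6, -82.5], [635.4, -79.2], [665.3, -81.8]]
long [544.70880814 -31.09379496]
loose [ 604.08399101 -181.77000489]
```

>>> servo_tool:
  steps:
    - {"x": 0.1,"y": -0.05,"z": 0,"turn": 0,"gripper": 1}
    - {"x": 0.19,"y": -0.103,"z": 0,"turn": 0,"gripper": 1}
    - {"x": 0.19,"y": -0.103,"z": 0,"turn": 0,"gripper": 1}
    - {"x": 0.19,"y": -0.103,"z": 0,"turn": 0,"gripper": 1}
    - {"x": 0.19,"y": -0.103,"z": 0,"turn": 0,"gripper": 1}
    - {"x": 0.19,"y": -0.103,"z": 0,"turn": 0,"gripper": 1}
    - {"x": 0.19,"y": -0.103,"z": 0,"turn": 0,"gripper": 1}
    - {"x": 0.19,"y": -0.103,"z": 0,"turn": 0,"gripper": 1}
    - {"x": 0.19,"y": -0.103,"z": 0,"turn": 0,"gripper": 1}
    - {"x": 0.19,"y": -0.103,"z": 0,"turn": 0,"gripper": 1}
    - {"x": 0.19,"y": -0.103,"z": 0,"turn": 0,"gripper": 1}
    - {"x": 0.1,"y": -0.05,"z": 0,"turn": 0,"gripper": 1}
  squeeze: 20

```text
time: 1.25
tcp_pos: [397.8, -259.9, 198.7]
orientation: [[0.966, 0.26, 0.001], [0.26, -0.966, 0.001], [0.001, -0.0, -1.0]]
force: [0.1, -0.9, 0.3]
gripper_width: 0.001
grasp_force: 0.0
```

>>> servo_tool:
  steps:
    - {"x": 0,"y": 0,"z": 0,"turn": -0.079,"gripper": 1}
    - {"x": 0,"y": 0,"z": 0,"turn": -0.079,"gripper": 1}
    - {"x": 0,"y": 0,"z": 0,"turn": -0.079,"gripper": 1}
    - {"x": 0,"y": 0,"z": 0,"turn": -0.079,"gripper": 1}
    - {"x": 0,"y": 0,"z": 0,"turn": -0.079,"gripper": 1}
    - {"x": 0,"y": 0,"z": 0,"turn": -0.079,"gripper": 1}
    - {"x": 0,"y": 0,"z": 0,"turn": 0,"gripper": 1}
    - {"x": 0,"y": 0,"z": 0,"turn": 0,"gripper": 1}

```text
time: 1.92
tcp_pos: [396.0, -262.2, 198.6]
orientation: [[0.539, 0.842, -0.0], [0.842, -0.539, 0.0], [-0.0, -0.0, -1.0]]
force: [0.2, 0.3, -1.0]
gripper_width: 0.001
grasp_force: 0.0
```

```bash
cat >> loc.py <<'E'
F=np.array([580.5,-100.8,0.411])
def rel(i=0,off=0):
    from rig import get_state
    s=get_state(); R=s["orientation"]; nut=pose(F,arc(ang[i:i+1]))[0]
    t=F[2]+ang[i]-np.pi/2; w=np.r_[nut,78]-s["tcp_pos"]
    yaw=np.degrees(np.arctan2(R[1,0],R[0,0]))
    print("t",s["time"],"tcp",s["tcp_pos"].round(1),"yaw",yaw.round(1),"want",np.degrees(t).round(1),"force",s["force"].round(2),"width",s["gripper_width"])
    print("world delta",w.round(1),"tool units",(R.T@w/150).round(4),"turn",((yaw-np.degrees(t))/90).round(4),"tilt",R[:,2].round(4))
E
python3 -c "from loc import *;rel(0)"
```

```text
t 1.9167 tcp [ 396.  -262.2  198.6] yaw 57.4 want 58.0 force [ 0.18  0.27 -0.98] width 0.0012098621333885436
world delta [ 113.6  111.7 -120.6] tool units [1.0357 0.2369 0.804 ] turn -0.0066 tilt [-1.e-04  0.e+00 -1.e+00]
```

>>> servo_tool:
  steps:
    - {"x": 0.1726,"y": 0.0395,"z": 0,"turn": -0.0066}
    - {"x": 0.1726,"y": 0.0395,"z": 0,"turn": 0}
    - {"x": 0.1726,"y": 0.0395,"z": 0,"turn": 0}
    - {"x": 0.1726,"y": 0.0395,"z": 0,"turn": 0}
    - {"x": 0.1726,"y": 0.0395,"z": 0.13,"turn": 0}
    - {"x": 0.1726,"y": 0.0395,"z": 0.15,"turn": 0}
    - {"x": 0,"y": 0,"z": 0.15,"turn": 0}
    - {"x": 0,"y": 0,"z": 0.15,"turn": 0}
    - {"x": 0,"y": 0,"z": 0.12,"turn": 0}
    - {"x": 0,"y": 0,"z": 0,"turn": 0}
    - {"x": 0,"y": 0,"z": 0,"turn": 0}

```text
$.steps[0]: bad value
```

Run:
```python
from loc import *
rel(0)
from rig import optics,get_state
import cv2
t=get_state()["tcp_pos"]
out=[]
for n,(u,v) in(("top",(320,180)),("side",(255,210))):
    c=optics.camera(n); im=c["color"][:,:,::-1]
    p=c["view"]@np.r_[t,1]; q=c["mtx"]@(p[:3]*[1,-1,-1]); q=q[:2]/q[2]; print(n,"tcp px",q.round(1))
    k=cv2.resize(im[v:v+120,u:u+80 if n=="top" else u+80],None,fx=5,fy=5,interpolation=cv2.INTER_CUBIC)
    cv2.drawMarker(k,tuple(int(a) for a in (q-[u,v]+.5)*5),(0,255,0),0,14,1); out.append(k)
cv2.imwrite("pics/p3.png",np.hstack(out))
```

```text
t 1.9167 tcp [ 396.  -262.2  198.6] yaw 57.4 want 58.0 force [ 0.18  0.27 -0.98] width 0.0012098621333885436
world delta [ 113.6  111.7 -120.6] tool units [1.0357 0.2369 0.804 ] turn -0.0066 tilt [-1.e-04  0.e+00 -1.e+00]
top tcp px [448.6 308.1]
side tcp px [242.4 264.8]
```

View pics/p3.png

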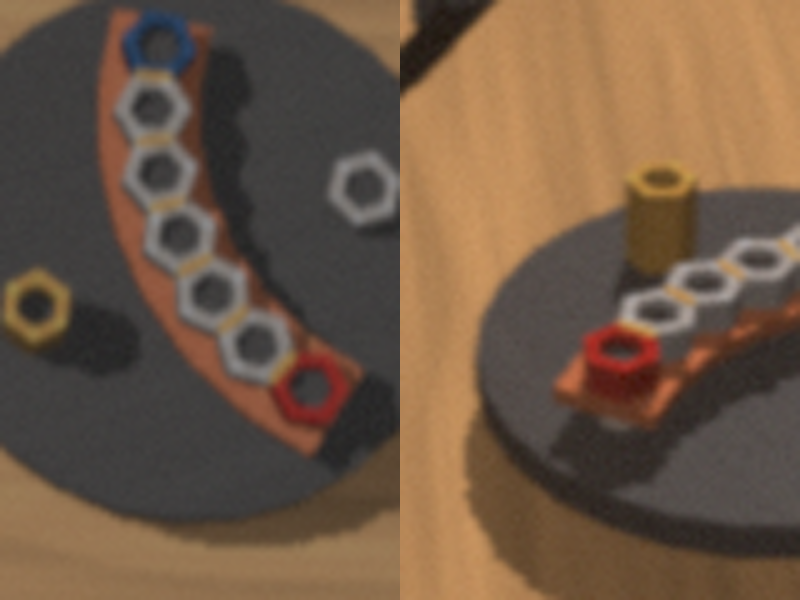

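The move was refused because the gripper value is required in every row, so the picture shows the row unchanged. Red is at crop (310,388) in the top view. I'll resend it.

>>> servo_tool:
  steps:
    - {"x": 0.1726,"y": 0.0395,"z": 0,"turn": -0.0066,"gripper": 1}
    - {"x": 0.1726,"y": 0.0395,"z": 0,"turn": 0,"gripper": 1}
    - {"x": 0.1726,"y": 0.0395,"z": 0,"turn": 0,"gripper": 1}
    - {"x": 0.1726,"y": 0.0395,"z": 0,"turn": 0,"gripper": 1}
    - {"x": 0.1726,"y": 0.0395,"z": 0.13,"turn": 0,"gripper": 1}
    - {"x": 0.1726,"y": 0.0395,"z": 0.15,"turn": 0,"gripper": 1}
    - {"x": 0,"y": 0,"z": 0.15,"turn": 0,"gripper": 1}
    - {"x": 0,"y": 0,"z": 0.15,"turn": 0,"gripper": 1}
    - {"x": 0,"y": 0,"z": 0.12,"turn": 0,"gripper": 1}
    - {"x": 0,"y": 0,"z": 0,"turn": 0,"gripper": 1}
    - {"x": 0,"y": 0,"z": 0,"turn": 0,"gripper": 1}

```text
time: 2.93
tcp_pos: [507.9, -149.0, 93.2]
orientation: [[0.528, 0.849, -0.002], [0.849, -0.528, 0.001], [-0.0, -0.002, -1.0]]
force: [0.6, -0.6, 0.8]
gripper_width: -0.002
grasp_force: 0.0
```

Run:
```python
from loc import *
rel(0)
from rig import optics,get_state
import cv2
t=get_state()["tcp_pos"]
out=[]
for n,(u,v) in(("top",(340,200)),("side",(255,210))):
    c=optics.camera(n); im=c["color"][:,:,::-1]
    p=c["view"]@np.r_[t,1]; q=c["mtx"]@(p[:3]*[1,-1,-1]); q=q[:2]/q[2]; print(n,"tcp px",q.round(1))
    k=cv2.resize(im[v:v+120,u:u+80],None,fx=5,fy=5,interpolation=cv2.INTER_CUBIC)
    cv2.drawMarker(k,tuple(int(a) for a in (q-[u,v]+.5)*5),(0,255,0),0,14,1); out.append(k)
cv2.imwrite("pics/p4.png",np.hstack(out))
```

```text
t 2.9333 tcp [ 507.9 -149.    93.2] yaw 58.1 want 58.0 force [ 0.61 -0.65  0.76] width -0.0021384109468934867
world delta [  1.8  -1.5 -15.2] tool units [-0.0022  0.0156  0.1016] turn 0.0014 tilt [-1.8e-03  6.0e-04 -1.0e+00]
top tcp px [381.4 256.9]
side tcp px [297.7 273. ]
```

View pics/p4.png

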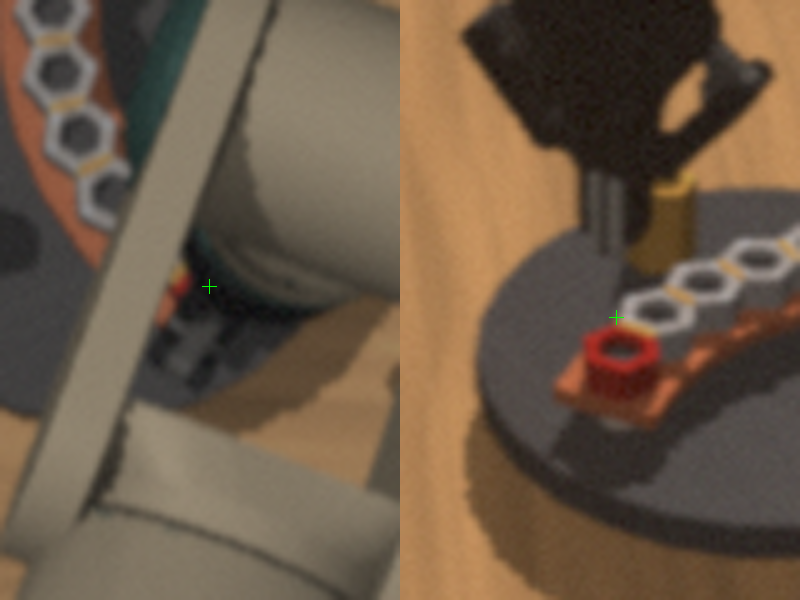

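The side crop shows the fingertips ending near (605,250), but the projected TCP is at (616,317), a gap of about 14 px. I'll check that before descending.

Run:
```python
from loc import *
from rig import optics,get_state
import cv2
s=get_state(); print(s["time"],s["tcp_pos"].round(1),s["joint_pos"].round(2))
c=optics.camera("side"); im=c["color"][:,:,::-1]; old=cv2.imread("pics/side.png")
def pr(t):
    p=c["view"]@np.r_[t,1]; q=c["mtx"]@(p[:3]*[1,-1,-1]); return q[:2]/q[2]
out=[]
for img,t,(u,v) in((im,s["tcp_pos"],(250,170)),(old,np.array([135.3,-506.9,197.9]),(0,270))):
    k=cv2.resize(img[v:v+150,u:u+100],None,fx=4,fy=4,interpolation=cv2.INTER_CUBIC)
    for dz,col in((0,(0,255,0)),(19,(255,255,0)),(40,(0,0,255)),(73,(255,0,255))):
        q=pr(t+[0,0,dz]); print(q.round(1)); cv2.drawMarker(k,tuple(int(a) for a in (q-[u,v]+.5)*4),col,0,14,1)
    out.append(k)
cv2.imwrite("pics/p5.png",np.hstack(out))
print(get_state()["time"],get_state()["tcp_pos"].round(1))
```

```text
3.0333 [ 509.1 -149.6   95.4] [-20.36   7.04  87.86  -0.    84.95  11.51]
[298.4 272.3]
[298.4 264.6]
[298.4 255.9]
[298.5 241.9]
[ 53.  380.3]
[ 49.8 369.9]
[ 46.1 358. ]
[ 40.1 338.7]
3.0833 [ 509.3 -149.6   95.7]
```

View pics/p5.png

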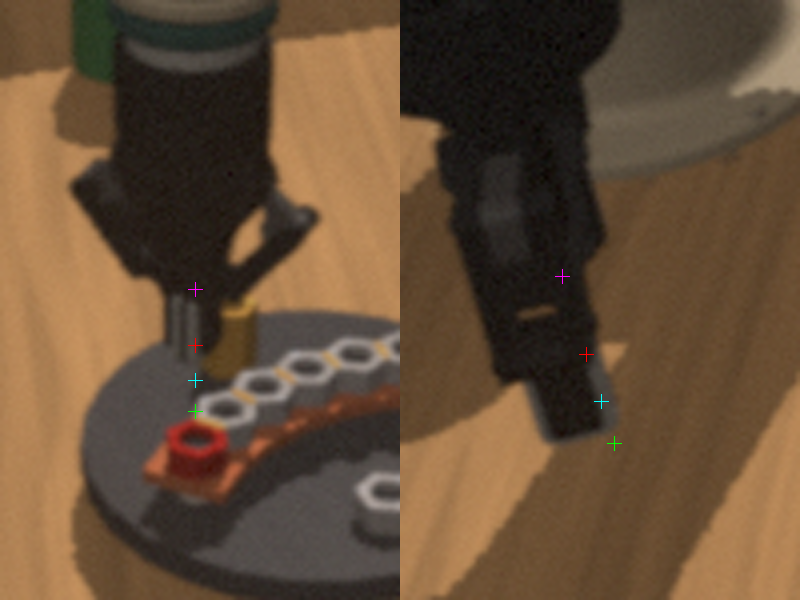

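The tips look as if they end about 14 px above the reported TCP, or they are dark against the dark table. I'll difference this view against the first side picture to get the true silhouette.

Run:
```python
from loc import *
from rig import optics,get_state
import cv2
s=get_state()
out=[]
for n,(u,v) in (("side",(250,200)),("top",(330,190))):
    old=cv2.imread(f"pics/{n}.png"); c=optics.camera(n); im=c["color"][:,:,::-1]
    p=c["view"]@np.r_[s["tcp_pos"],1]; q=c["mtx"]@(p[:3]*[1,-1,-1]); q=q[:2]/q[2]
    d=cv2.absdiff(im,old).max(2)
    if n=="side":
        for r in range(248,284,2): print(r,''.join('#' if x>24 else '+' if x>12 else '.' for x in d[r,280:320]))
    g=np.clip(im[v:v+100,u:u+100].astype(float)*2.2,0,255).astype(np.uint8)
    k=cv2.resize(g,None,fx=4,fy=4,interpolation=cv2.INTER_CUBIC); cv2.drawMarker(k,tuple(int(a) for a in (q-[u,v]+.5)*4),(0,255,0),0,14,1)
    out.append(k)
cv2.imwrite("pics/p6.png",np.hstack(out)); print(s["tcp_pos"],s["force"])
```

```text
248 ..........#################.............
250 ..........################..............
252 ..........########+#######+.............
254 ..........+###+#++.+######..............
256 ...........+++.++..+####+...............
258 ...............++..+##+.................
260 ................++......................
262 ........................................
264 ........................................
266 ........................................
268 ........................................
270 ........................................
272 ........................................
274 ........................................
276 ........................................
278 ..................+.....................
280 ........................................
282 ........................................
[ 509.25193314 -149.64756344   95.67260217] [-0.34424343  0.12946996  0.88883869]
```

View pics/p6.png

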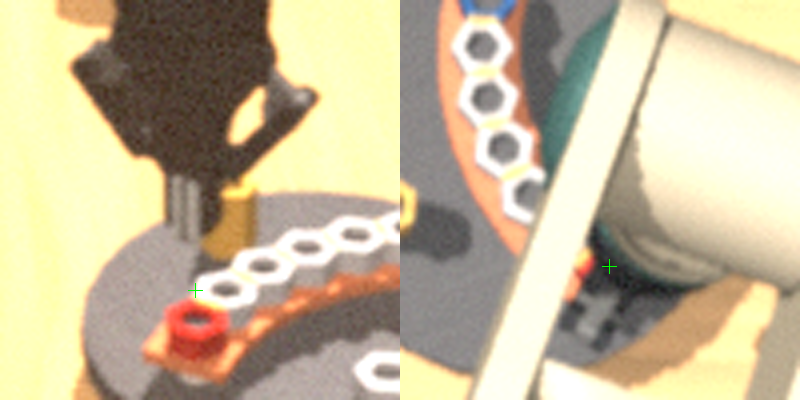

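The difference confirms it: the silhouette ends near row 258, while the TCP projects to row 272. I'll move to a clear spot and triangulate the tip from both views before touching anything.

>>> servo_tool:
  steps:
    - {"x": 0,"y": 0,"z": -0.1,"turn": 0,"gripper": 1}
    - {"x": -0.1,"y": 0.06,"z": -0.1,"turn": 0,"gripper": 1}
    - {"x": -0.15,"y": 0.1,"z": -0.1,"turn": 0,"gripper": 1}
    - {"x": -0.2,"y": 0.12,"z": 0,"turn": 0,"gripper": 1}
    - {"x": -0.2,"y": 0.12,"z": 0,"turn": 0,"gripper": 1}
    - {"x": -0.1,"y": 0.06,"z": 0,"turn": 0,"gripper": 1}
    - {"x": 0,"y": 0,"z": 0,"turn": 0,"gripper": 1}
    - {"x": 0,"y": 0,"z": 0,"turn": 0,"gripper": 1}
    - {"x": 0,"y": 0,"z": 0,"turn": 0,"gripper": 1}

```text
time: 3.93
tcp_pos: [507.9, -280.5, 139.1]
orientation: [[0.527, 0.85, 0.001], [0.85, -0.527, 0.0], [0.0, 0.0, -1.0]]
force: [-0.4, -0.0, -0.2]
gripper_width: 0.002
grasp_force: 0.0
```

Run:
```python
from loc import *
from rig import optics,get_state
import cv2
s=get_state(); t=s["tcp_pos"]; print(t,s["time"])
out=[]
for n in ("side","top"):
    c=optics.camera(n); im=c["color"][:,:,::-1].copy(); cv2.imwrite(f"pics/raw_{n}.png",im)
    def pr(t):
        p=c["view"]@np.r_[t,1]; q=c["mtx"]@(p[:3]*[1,-1,-1]); return q[:2]/q[2]
    q=pr(t); u,v=int(q[0])-50,max(0,min(int(q[1])-90,330)); print(n,q,(u,v))
    g=np.clip(im[v:v+150,u:u+100].astype(float)*1.8,0,255).astype(np.uint8)
    k=cv2.resize(g,None,fx=4,fy=4,interpolation=cv2.INTER_CUBIC)
    for dz,col in((0,(0,255,0)),(73,(255,0,255))): cv2.drawMarker(k,tuple(int(a) for a in (pr(t+[0,0,dz])-[u,v]+.5)*4),col,0,14,1)
    out.append(k)
cv2.imwrite("pics/p7.png",np.hstack(out))
```

```text
[ 507.85852356 -280.49371664  139.12391348] 3.9333
side [306.563286   293.37107747] (256, 203)
top [447.83331012 255.07679441] (397, 165)
```

View pics/p7.png

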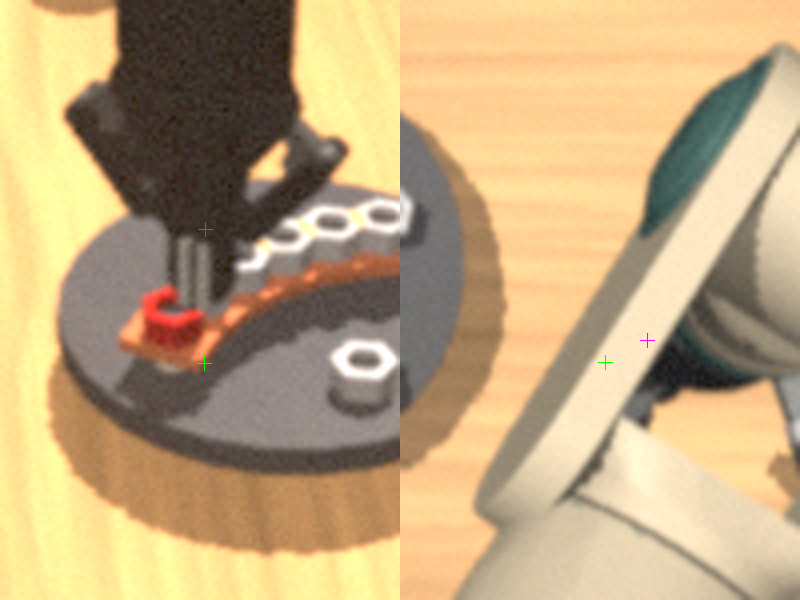

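In the side view the tip ends near crop (200,308) against a projected TCP of (205,363). The top view hides the tip, but the gripper body sits at about the reported x and y. So the offset is mostly along z, about 30 mm. I'll go back over red, then descend slowly, watching the force and the side view.

>>> servo_tool:
  steps:
    - {"x": 0.1,"y": -0.06,"z": 0,"turn": 0,"gripper": 1}
    - {"x": 0.2,"y": -0.12,"z": 0,"turn": 0,"gripper": 1}
    - {"x": 0.2,"y": -0.12,"z": 0,"turn": 0,"gripper": 1}
    - {"x": 0.15,"y": -0.1,"z": 0,"turn": 0,"gripper": 1}
    - {"x": 0.1,"y": -0.06,"z": 0.05,"turn": 0,"gripper": 1}
    - {"x": 0,"y": 0,"z": 0.1,"turn": 0,"gripper": 1}
    - {"x": 0,"y": 0,"z": 0.1,"turn": 0,"gripper": 1}
    - {"x": 0,"y": 0,"z": 0.08,"turn": 0,"gripper": 1}
    - {"x": 0,"y": 0,"z": 0.03,"turn": 0,"gripper": 1}
    - {"x": 0,"y": 0,"z": 0,"turn": 0,"gripper": 1}
    - {"x": 0,"y": 0,"z": 0,"turn": 0,"gripper": 1}

```text
time: 4.95
tcp_pos: [508.5, -149.2, 85.1]
orientation: [[0.527, 0.85, 0.0], [0.85, -0.527, -0.0], [0.0, 0.0, -1.0]]
force: [-0.8, 0.0, 1.0]
gripper_width: -0.001
grasp_force: 0.0
```

```bash
cat >> loc.py <<'E'
def sil(r0=246,r1=292,c0=280,c1=330):
    from rig import optics
    old=cv2.imread("pics/side.png"); im=optics.camera("side")["color"][:,:,::-1]
    d=cv2.absdiff(im,old).max(2)
    for r in range(r0,r1,2): print(r,''.join('#' if x>24 else '+' if x>12 else '.' for x in d[r,c0:c1]))
E
python3 -c "
from loc import *
rel(0);sil()"
```

```text
t 4.95 tcp [ 508.5 -149.2   85.1] yaw 58.2 want 58.0 force [-0.84  0.02  1.03] width -0.0008096673858571129
world delta [ 1.2 -1.3 -7.1] tool units [-0.0035  0.0112  0.0475] turn 0.0023 tilt [ 4.e-04 -2.e-04 -1.e+00]
246 ........+#########################+...............
248 .........+#######################.................
250 .........+################++++....................
252 .........+########+#######........................
254 ..........###++#+..#######........................
256 ..........+#+.+#+..#######........................
258 ..........+#++.#+.+######+........................
260 ...........++.+#+..#####+.........................
262 ..............+#+..++#+...........................
264 ..............+++.................................
266 ..................................................
268 ..................................................
270 ..................................................
272 ..................................................
274 ..................................................
276 ..................................................
278 ..................................................
280 ..................................................
282 ..................................................
284 ..................................................
286 ....................+...+.........................
288 ..............+...................................
290 ..................................................
```

>>> servo_tool:
  steps:
    - {"x": -0.003,"y": 0.01,"z": 0.03,"turn": 0,"gripper": 1}
    - {"x": 0,"y": 0,"z": 0.02,"turn": 0,"gripper": 1}
    - {"x": 0,"y": 0,"z": 0.01,"turn": 0,"gripper": 1}
    - {"x": 0,"y": 0,"z": 0.01,"turn": 0,"gripper": 1}
    - {"x": 0,"y": 0,"z": 0,"turn": 0,"gripper": 1}

```text
time: 5.42
tcp_pos: [509.2, -150.4, 73.8]
orientation: [[0.527, 0.85, -0.001], [0.85, -0.527, 0.0], [-0.0, -0.001, -1.0]]
force: [0.1, 0.9, -0.6]
gripper_width: 0.002
grasp_force: 0.0
```

```bash
python3 -c "
from loc import *
rel(0);sil(256,282)"
```

```text
t 5.4167 tcp [ 509.2 -150.4   73.8] yaw 58.2 want 58.0 force [ 0.1   0.87 -0.58] width 0.0020253081099952117
world delta [ 0.5 -0.2  4.2] tool units [ 0.0007  0.0034 -0.0279] turn 0.0023 tilt [-5.e-04  1.e-04 -1.e+00]
256 ...........##+.+#+.#######+.......................
258 ..........+##+.+#+.+######+.......................
260 ..........+##+++#..+######+.......................
262 ..........+##++##+..+#####+.......................
264 ...........+#+.+#....++##+........................
266 ...............++....++...........................
268 ...............++.+...............................
270 ..................................................
272 ..................................................
274 ..................................................
276 ..................................................
278 ..................................................
280 ..................................................
```

No contact at a reported 73.8, so the reported z reads low against the real tip. I'll keep lowering with care.

>>> servo_tool:
  steps:
    - {"x": 0,"y": 0.002,"z": 0.03,"turn": 0,"gripper": 1}
    - {"x": 0,"y": 0,"z": 0.03,"turn": 0,"gripper": 1}
    - {"x": 0,"y": 0,"z": 0.03,"turn": 0,"gripper": 1}
    - {"x": 0,"y": 0,"z": 0.02,"turn": 0,"gripper": 1}
    - {"x": 0,"y": 0,"z": 0.01,"turn": 0,"gripper": 1}
    - {"x": 0,"y": 0,"z": 0,"turn": 0,"gripper": 1}

```text
time: 5.97
tcp_pos: [509.3, -150.4, 55.6]
orientation: [[0.527, 0.85, -0.001], [0.85, -0.527, 0.0], [-0.0, -0.001, -1.0]]
force: [0.0, 0.6, -0.3]
gripper_width: 0.002
grasp_force: 0.0
```

```bash
python3 -c "
from loc import *
rel(0);sil(260,294)"
```

```text
t 5.9667 tcp [ 509.3 -150.4   55.6] yaw 58.2 want 58.0 force [ 0.03  0.62 -0.33] width 0.0015548490670463356
world delta [ 0.3 -0.1 22.4] tool units [ 0.0005  0.0022 -0.1494] turn 0.0024 tilt [-9.e-04  3.e-04 -1.e+00]
260 ..........+#####################+.................
262 ..........+##+++##############+...................
264 ...........##+++#+...++###+.......................
266 ..........+##++++....+++#+........................
268 ..........+##++++.+.######+.......................
270 ...........##+.++..#######+.......................
272 ...........+++++#+#######.........................
274 ...............#########..........................
276 ..............+#######............................
278 .....................+............................
280 .............###+.................................
282 ............+#########............................
284 .................+###++...........................
286 ........................+.........................
288 ..................................................
290 ..................................................
292 ..................................................
```

>>> servo_tool:
  steps:
    - {"x": 0,"y": 0,"z": 0.02,"turn": 0,"gripper": 1}
    - {"x": 0,"y": 0,"z": 0.02,"turn": 0,"gripper": 1}
    - {"x": 0,"y": 0,"z": 0.01,"turn": 0,"gripper": 1}
    - {"x": 0,"y": 0,"z": 0.005,"turn": 0,"gripper": 1}
    - {"x": 0,"y": 0,"z": 0,"turn": 0,"gripper": 1}

```text
time: 6.43
tcp_pos: [509.5, -150.5, 47.7]
orientation: [[0.527, 0.85, -0.0], [0.85, -0.527, 0.0], [-0.0, -0.0, -1.0]]
force: [0.0, -0.0, -0.5]
gripper_width: 0.001
grasp_force: 0.0
```

```bash
python3 -c "
from loc import *
rel(0);sil(264,294)"
```

```text
t 6.4333 tcp [ 509.5 -150.5   47.7] yaw 58.2 want 58.0 force [ 0.02 -0.05 -0.53] width 0.0008640379584225203
world delta [ 0.2 -0.1 30.3] tool units [ 2.000e-04  1.100e-03 -2.021e-01] turn 0.0024 tilt [-4.e-04  1.e-04 -1.e+00]
264 ...........###++####+++##########+................
266 ..........+##+.+++..++++++.+##+...................
268 ...........##+.++.+.#######.......................
270 ...........##+..+..#######+.......................
272 ..........+##+.+++#######+........................
274 ...........###.+##########........................
276 ............+############+........................
278 ............+##########...........................
280 ............####++.+..++..........................
282 ............+############.........................
284 .................+###++...........................
286 ..................................................
288 ..................................................
290 ..................................................
292 ..................................................
```

>>> servo_tool:
  steps:
    - {"x": 0,"y": 0,"z": 0.01,"turn": 0,"gripper": 1}
    - {"x": 0,"y": 0,"z": 0.007,"turn": 0,"gripper": 1}
    - {"x": 0,"y": 0,"z": 0.007,"turn": 0,"gripper": 1}
    - {"x": 0,"y": 0,"z": 0,"turn": 0,"gripper": 1}

```text
time: 6.82
tcp_pos: [509.7, -150.6, 44.4]
orientation: [[0.527, 0.85, 0.0], [0.85, -0.527, -0.0], [0.0, 0.0, -1.0]]
force: [-0.4, -0.5, 1.2]
gripper_width: -0.002
grasp_force: 0.7
```

>>> servo_tool:
  steps:
    - {"x": 0,"y": 0,"z": 0.007,"turn": 0,"gripper": 1}
    - {"x": 0,"y": 0,"z": 0.006,"turn": 0,"gripper": 1}
    - {"x": 0,"y": 0,"z": 0,"turn": 0,"gripper": 1}

```text
time: 7.07
tcp_pos: [509.7, -150.6, 42.6]
orientation: [[0.527, 0.85, 0.0], [0.85, -0.527, -0.0], [0.0, 0.0, -1.0]]
force: [-0.8, 0.1, 3.0]
gripper_width: 0.005
grasp_force: 2.0
```

Contact: the force rises about 1 N per mm below a reported z of 45, so the reading is about 33 mm low. I'll use the last picture to check where the tip sits on the red nut.

Run:
```python
from loc import *
rel(0)
from rig import optics,get_state
t=get_state()["tcp_pos"]*[1,1,0]+[0,0,76]
c=optics.camera("side"); im=c["color"][:,:,::-1]
out=[]
for img in (im,cv2.imread("pics/side.png")):
    k=cv2.resize(np.clip(img[240:310,270:320]*1.8,0,255).astype(np.uint8),None,fx=8,fy=8,interpolation=cv2.INTER_CUBIC)
    p=c["view"]@np.r_[t,1]; q=c["mtx"]@(p[:3]*[1,-1,-1]); q=q[:2]/q[2]
    cv2.drawMarker(k,tuple(int(a) for a in (q-[270,240]+.5)*8),(0,255,0),0,14,1); out.append(k)
cv2.imwrite("pics/p8.png",np.hstack(out))
```

```text
t 7.0667 tcp [ 509.7 -150.6   42.6] yaw 58.2 want 58.0 force [-0.79  0.15  3.03] width 0.00455131618368542
world delta [-0.1  0.  35.4] tool units [-1.000e-04 -4.000e-04 -2.357e-01] turn 0.0024 tilt [ 4.e-04 -2.e-04 -1.e+00]
```

View pics/p8.png

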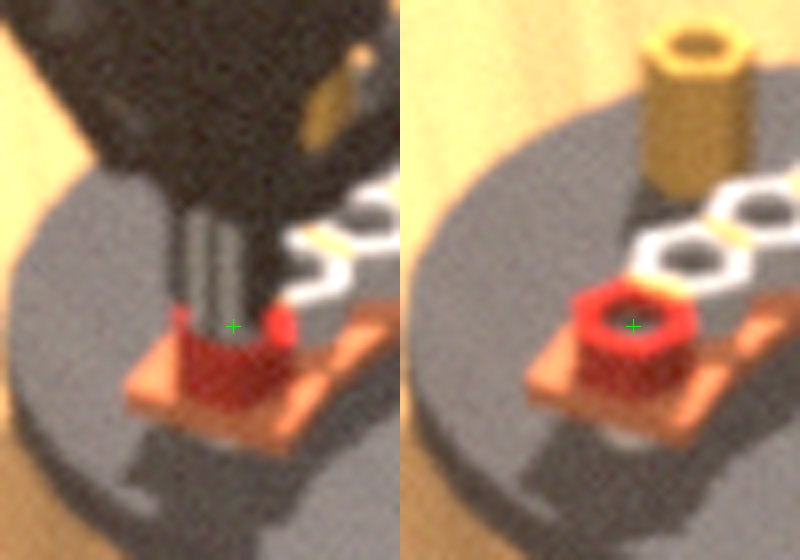

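The picture shows the fingertips seated on the red nut's top, centred to within about 2 mm of the mark at crop (232,326). Now I'll press slightly more and start the sweep.

>>> servo_tool:
  steps:
    - {"x": 0,"y": 0,"z": 0.005,"turn": 0,"gripper": 1}
    - {"x": 0,"y": 0,"z": 0,"turn": 0.002,"gripper": 1}
    - {"x": 0.007,"y": 0,"z": 0,"turn": 0.0085,"gripper": 1}
    - {"x": 0.0133,"y": 0,"z": 0,"turn": 0.0085,"gripper": 1}
    - {"x": 0.0133,"y": 0,"z": 0,"turn": 0.0085,"gripper": 1}
    - {"x": 0.0133,"y": 0,"z": 0,"turn": 0.0085,"gripper": 1}
    - {"x": 0.0133,"y": 0,"z": 0,"turn": 0.0085,"gripper": 1}

```text
time: 7.7
tcp_pos: [514.8, -143.6, 42.0]
orientation: [[0.586, 0.81, 0.001], [0.81, -0.586, -0.001], [-0.001, 0.001, -1.0]]
force: [-2.3, -3.6, 5.9]
gripper_width: -0.001
grasp_force: 2.7
```

```bash
cat >> loc.py <<'E'
def prog():
    from rig import get_state
    s=get_state(); c,n=np.cos(F[2]),np.sin(F[2]); q=np.array([[c,n],[-n,c]])@(s["tcp_pos"][:2]-F[:2])+[0,141]
    a=np.arctan2(q[1],q[0]); R=s["orientation"]
    print("t",round(s["time"],2),"s mm",round(150*(ang[0]-a),1),"radial err",round(np.hypot(*q)-150,2),"yaw err",(np.degrees(np.arctan2(R[1,0],R[0,0])-(F[2]+a-np.pi/2))).round(2),"z",s["tcp_pos"][2].round(2),"F",s["force"].round(2),"remain",round(150*(a-ang[-1]),1))
E
python3 -c "from loc import *;prog()"
```

```text
t 7.7 s mm 8.7 radial err -0.44 yaw err -0.55 z 42.03 F [-2.28 -3.61  5.88] remain 171.6
```

>>> servo_tool:
  steps:
    - {"x": 0.0133,"y": -0.0005,"z": 0,"turn": 0.0075,"gripper": 1}
    - {"x": 0.0133,"y": -0.0005,"z": 0,"turn": 0.0075,"gripper": 1}
    - {"x": 0.0133,"y": -0.0005,"z": 0,"turn": 0.0075,"gripper": 1}
    - {"x": 0.0133,"y": -0.0005,"z": 0,"turn": 0.0085,"gripper": 1}
    - {"x": 0.0133,"y": 0,"z": 0,"turn": 0.0085,"gripper": 1}
    - {"x": 0.0133,"y": 0,"z": 0,"turn": 0.0085,"gripper": 1}
    - {"x": 0.0133,"y": 0,"z": 0,"turn": 0.0085,"gripper": 1}
    - {"x": 0.0133,"y": 0,"z": 0,"turn": 0.0085,"gripper": 1}
    - {"x": 0.0133,"y": 0,"z": 0,"turn": 0.0085,"gripper": 1}

```text
time: 8.45
tcp_pos: [525.7, -129.3, 42.0]
orientation: [[0.675, 0.737, 0.0], [0.737, -0.675, -0.001], [-0.001, 0.001, -1.0]]
force: [-3.1, -3.2, 5.2]
gripper_width: 0.003
grasp_force: 2.7
```

```bash
python3 -c "from loc import *;prog()"
```

```text
t 8.45 s mm 26.7 radial err 0.01 yaw err -0.29 z 41.97 F [-3.06 -3.22  5.21] remain 153.6
```

Steady, and on the centre line.

>>> servo_tool:
  steps:
    - {"x": 0.0133,"y": 0,"z": 0,"turn": 0.0083,"gripper": 1}
    - {"x": 0.0133,"y": 0,"z": 0,"turn": 0.0083,"gripper": 1}
    - {"x": 0.0133,"y": 0,"z": 0,"turn": 0.0083,"gripper": 1}
    - {"x": 0.0133,"y": 0,"z": 0,"turn": 0.0083,"gripper": 1}
    - {"x": 0.0133,"y": 0,"z": 0,"turn": 0.0085,"gripper": 1}
    - {"x": 0.0133,"y": 0,"z": 0,"turn": 0.0085,"gripper": 1}
    - {"x": 0.0133,"y": 0,"z": 0,"turn": 0.0085,"gripper": 1}
    - {"x": 0.0133,"y": 0,"z": 0,"turn": 0.0085,"gripper": 1}
    - {"x": 0.0133,"y": 0,"z": 0,"turn": 0.0085,"gripper": 1}
    - {"x": 0.0133,"y": 0,"z": 0,"turn": 0.0085,"gripper": 1}
    - {"x": 0.0133,"y": 0,"z": 0,"turn": 0.0085,"gripper": 1}
    - {"x": 0.0133,"y": 0,"z": 0,"turn": 0.0085,"gripper": 1}

```text
time: 9.45
tcp_pos: [543.0, -112.7, 41.9]
orientation: [[0.784, 0.621, -0.0], [0.621, -0.784, -0.001], [-0.001, 0.001, -1.0]]
force: [-2.2, -2.6, 4.9]
gripper_width: 0.001
grasp_force: 2.8
```

```bash
python3 -c "from loc import *;prog()"
```

```text
t 9.45 s mm 50.6 radial err 0.26 yaw err -0.27 z 41.91 F [-2.18 -2.62  4.94] remain 129.7
```

>>> servo_tool:
  steps:
    - {"x": 0.0133,"y": 0.0003,"z": 0,"turn": 0.0085,"gripper": 1}
    - {"x": 0.0133,"y": 0.0003,"z": 0,"turn": 0.0085,"gripper": 1}
    - {"x": 0.0133,"y": 0.0003,"z": 0,"turn": 0.0085,"gripper": 1}
    - {"x": 0.0133,"y": 0.0003,"z": 0,"turn": 0.0085,"gripper": 1}
    - {"x": 0.0133,"y": 0,"z": 0,"turn": 0.0085,"gripper": 1}
    - {"x": 0.0133,"y": 0,"z": 0,"turn": 0.0085,"gripper": 1}
    - {"x": 0.0133,"y": 0,"z": 0,"turn": 0.0085,"gripper": 1}
    - {"x": 0.0133,"y": 0,"z": 0,"turn": 0.0085,"gripper": 1}
    - {"x": 0.0133,"y": 0,"z": 0,"turn": 0.0085,"gripper": 1}
    - {"x": 0.0133,"y": 0,"z": 0,"turn": 0.0085,"gripper": 1}
    - {"x": 0.0133,"y": 0,"z": 0,"turn": 0.0085,"gripper": 1}
    - {"x": 0.0133,"y": 0,"z": 0,"turn": 0.0085,"gripper": 1}

```text
time: 10.45
tcp_pos: [562.7, -99.3, 41.8]
orientation: [[0.873, 0.488, -0.001], [0.488, -0.873, -0.001], [-0.001, 0.0, -1.0]]
force: [-3.5, -1.0, 6.1]
gripper_width: 0.004
grasp_force: 2.8
```

```bash
python3 -c "from loc import *;prog()"
```

```text
t 10.45 s mm 74.4 radial err 0.3 yaw err -0.32 z 41.82 F [-3.45 -0.99  6.11] remain 105.9
```

>>> servo_tool:
  steps:
    - {"x": 0.0133,"y": 0.0003,"z": 0,"turn": 0.0085,"gripper": 1}
    - {"x": 0.0133,"y": 0.0003,"z": 0,"turn": 0.0085,"gripper": 1}
    - {"x": 0.0133,"y": 0.0003,"z": 0,"turn": 0.0085,"gripper": 1}
    - {"x": 0.0133,"y": 0.0003,"z": 0,"turn": 0.0085,"gripper": 1}
    - {"x": 0.0133,"y": 0,"z": 0,"turn": 0.0085,"gripper": 1}
    - {"x": 0.0133,"y": 0,"z": 0,"turn": 0.0085,"gripper": 1}
    - {"x": 0.0133,"y": 0,"z": 0,"turn": 0.0085,"gripper": 1}
    - {"x": 0.0133,"y": 0,"z": 0,"turn": 0.0085,"gripper": 1}
    - {"x": 0.0133,"y": 0,"z": 0,"turn": 0.0085,"gripper": 1}
    - {"x": 0.0133,"y": 0,"z": 0,"turn": 0.0085,"gripper": 1}
    - {"x": 0.0133,"y": 0,"z": 0,"turn": 0.0085,"gripper": 1}
    - {"x": 0.0133,"y": 0,"z": 0,"turn": 0.0085,"gripper": 1}

```text
time: 11.45
tcp_pos: [584.4, -89.2, 41.8]
orientation: [[0.939, 0.343, -0.001], [0.343, -0.939, -0.0], [-0.001, 0.0, -1.0]]
force: [-2.7, -1.3, 5.7]
gripper_width: -0.001
grasp_force: 2.9
```

```bash
python3 -c "from loc import *;prog()"
```

```text
t 11.45 s mm 98.3 radial err 0.34 yaw err -0.38 z 41.77 F [-2.72 -1.3   5.74] remain 82.0
```

>>> servo_tool:
  steps:
    - {"x": 0.0133,"y": 0.0003,"z": 0,"turn": 0.0085,"gripper": 1}
    - {"x": 0.0133,"y": 0.0003,"z": 0,"turn": 0.0085,"gripper": 1}
    - {"x": 0.0133,"y": 0.0003,"z": 0,"turn": 0.0085,"gripper": 1}
    - {"x": 0.0133,"y": 0.0003,"z": 0,"turn": 0.0085,"gripper": 1}
    - {"x": 0.0133,"y": 0,"z": 0,"turn": 0.0085,"gripper": 1}
    - {"x": 0.0133,"y": 0,"z": 0,"turn": 0.0085,"gripper": 1}
    - {"x": 0.0133,"y": 0,"z": 0,"turn": 0.0085,"gripper": 1}
    - {"x": 0.0133,"y": 0,"z": 0,"turn": 0.0085,"gripper": 1}
    - {"x": 0.0133,"y": 0,"z": 0,"turn": 0.0085,"gripper": 1}
    - {"x": 0.0133,"y": 0,"z": 0,"turn": 0.0085,"gripper": 1}
    - {"x": 0.0133,"y": 0,"z": 0,"turn": 0.0085,"gripper": 1}
    - {"x": 0.0133,"y": 0,"z": 0,"turn": 0.0085,"gripper": 1}

```text
time: 12.45
tcp_pos: [607.4, -82.6, 41.7]
orientation: [[0.982, 0.189, -0.001], [0.189, -0.982, -0.0], [-0.001, -0.0, -1.0]]
force: [-3.8, -0.5, 5.3]
gripper_width: 0.002
grasp_force: 2.9
```

```bash
python3 -c "from loc import *;prog()"
```

```text
t 12.45 s mm 122.2 radial err 0.36 yaw err -0.43 z 41.72 F [-3.82 -0.48  5.34] remain 58.1
```

>>> servo_tool:
  steps:
    - {"x": 0.0133,"y": 0.0003,"z": 0,"turn": 0.0085,"gripper": 1}
    - {"x": 0.0133,"y": 0.0003,"z": 0,"turn": 0.0085,"gripper": 1}
    - {"x": 0.0133,"y": 0.0003,"z": 0,"turn": 0.0085,"gripper": 1}
    - {"x": 0.0133,"y": 0.0003,"z": 0,"turn": 0.0085,"gripper": 1}
    - {"x": 0.0133,"y": 0,"z": 0,"turn": 0.0085,"gripper": 1}
    - {"x": 0.0133,"y": 0,"z": 0,"turn": 0.0085,"gripper": 1}
    - {"x": 0.0133,"y": 0,"z": 0,"turn": 0.0085,"gripper": 1}
    - {"x": 0.0133,"y": 0,"z": 0,"turn": 0.0085,"gripper": 1}
    - {"x": 0.0133,"y": 0,"z": 0,"turn": 0.0085,"gripper": 1}
    - {"x": 0.0133,"y": 0,"z": 0,"turn": 0.0085,"gripper": 1}
    - {"x": 0.0133,"y": 0,"z": 0,"turn": 0.0085,"gripper": 1}
    - {"x": 0.0133,"y": 0,"z": 0,"turn": 0.0085,"gripper": 1}

```text
time: 13.45
tcp_pos: [631.1, -79.9, 41.7]
orientation: [[1.0, 0.03, -0.001], [0.03, -1.0, 0.0], [-0.001, -0.0, -1.0]]
force: [-3.9, -0.3, 6.6]
gripper_width: -0.001
grasp_force: 2.9
```

```bash
python3 -c "from loc import *;prog()"
```

```text
t 13.45 s mm 146.1 radial err 0.32 yaw err -0.48 z 41.73 F [-3.92 -0.31  6.61] remain 34.2
```

>>> servo_tool:
  steps:
    - {"x": 0.0133,"y": 0.0003,"z": 0,"turn": 0.0085,"gripper": 1}
    - {"x": 0.0133,"y": 0.0003,"z": 0,"turn": 0.0085,"gripper": 1}
    - {"x": 0.0133,"y": 0.0003,"z": 0,"turn": 0.0085,"gripper": 1}
    - {"x": 0.0133,"y": 0.0003,"z": 0,"turn": 0.0085,"gripper": 1}
    - {"x": 0.0133,"y": 0,"z": 0,"turn": 0.0085,"gripper": 1}
    - {"x": 0.0133,"y": 0,"z": 0,"turn": 0.0085,"gripper": 1}
    - {"x": 0.0133,"y": 0,"z": 0,"turn": 0.0085,"gripper": 1}
    - {"x": 0.0133,"y": 0,"z": 0,"turn": 0.0085,"gripper": 1}
    - {"x": 0.0133,"y": 0,"z": 0,"turn": 0.0085,"gripper": 1}
    - {"x": 0.0133,"y": 0,"z": 0,"turn": 0.0085,"gripper": 1}
    - {"x": 0.0133,"y": 0,"z": 0,"turn": 0.0085,"gripper": 1}
    - {"x": 0.0133,"y": 0,"z": 0,"turn": 0.0085,"gripper": 1}

```text
time: 14.45
tcp_pos: [655.0, -80.8, 41.8]
orientation: [[0.991, -0.13, -0.001], [-0.13, -0.992, 0.001], [-0.001, -0.0, -1.0]]
force: [-4.1, 0.8, 4.3]
gripper_width: 0.003
grasp_force: 2.9
```

>>> servo_tool:
  steps:
    - {"x": 0.0133,"y": 0,"z": 0,"turn": 0.0085,"gripper": 1}
    - {"x": 0.0133,"y": 0,"z": 0,"turn": 0.0085,"gripper": 1}
    - {"x": 0.0133,"y": 0,"z": 0,"turn": 0.0085,"gripper": 1}
    - {"x": 0.0133,"y": 0,"z": 0,"turn": 0.0085,"gripper": 1}
    - {"x": 0,"y": 0,"z": 0,"turn": 0,"gripper": 1}
    - {"x": 0,"y": 0,"z": 0,"turn": 0,"gripper": 1}
    - {"x": 0,"y": 0,"z": 0,"turn": 0,"gripper": 1}

```text
time: 15.03
tcp_pos: [663.2, -82.1, 41.8]
orientation: [[0.983, -0.182, -0.0], [-0.182, -0.983, 0.0], [-0.0, -0.0, -1.0]]
force: [-2.7, 0.3, 4.4]
gripper_width: 0.003
grasp_force: 2.6
```

```bash
python3 -c "from loc import *;prog()"
```

```text
t 15.03 s mm 178.3 radial err 0.34 yaw err -0.38 z 41.85 F [-2.72  0.32  4.4 ] remain 2.0
```

Two more millimetres to the blue centre, then I'll lift straight up.

>>> servo_tool:
  steps:
    - {"x": 0.0133,"y": 0,"z": 0,"turn": 0,"gripper": 1}
    - {"x": 0,"y": 0,"z": 0,"turn": 0,"gripper": 1}
    - {"x": 0,"y": 0,"z": -0.007,"turn": 0,"gripper": 1}
    - {"x": 0,"y": 0,"z": -0.015,"turn": 0,"gripper": 1}
    - {"x": 0,"y": 0,"z": -0.03,"turn": 0,"gripper": 1}
    - {"x": 0,"y": 0,"z": -0.06,"turn": 0,"gripper": 1}
    - {"x": 0,"y": 0,"z": -0.1,"turn": 0,"gripper": 1}
    - {"x": 0,"y": 0,"z": -0.1,"turn": 0,"gripper": 1}
    - {"x": 0,"y": 0,"z": -0.1,"turn": 0,"gripper": 1}
    - {"x": 0,"y": 0,"z": -0.05,"turn": 0,"gripper": 1}
    - {"x": 0,"y": 0,"z": 0,"turn": 0,"gripper": 1}
    - {"x": 0,"y": 0,"z": 0,"turn": 0,"gripper": 1}

```text
time: 16.03
tcp_pos: [665.2, -82.8, 111.0]
orientation: [[0.983, -0.182, 0.0], [-0.182, -0.983, -0.0], [0.0, 0.0, -1.0]]
force: [0.9, -0.0, -0.4]
gripper_width: 0.004
grasp_force: 0.0
```

Run:
```python
from loc import *
prog()
from rig import optics,ticket
# loose things unmoved? compare where not hidden
for n,boxes in(("top",{"long":(232,252,317,337),"brush":(235,330,480,530),"jar":(220,270,85,145)}),("side",{"loose":(284,306,336,358),"row":(262,296,286,330),"jar":(140,192,262,300)})):
    d=cv2.absdiff(optics.camera(n)["color"][:,:,::-1],cv2.imread(f"pics/{n}.png")).max(2)
    print(n,{k:int((d[a:b,c:e]>30).sum()) for k,(a,b,c,e) in boxes.items()})
print(ticket.hand_in())
```

```text
t 16.03 s mm 180.4 radial err -0.08 yaw err 0.43 z 110.97 F [ 0.94 -0.05 -0.45] remain -0.1
top {'long': 394, 'brush': 3825, 'jar': 0}
side {'loose': 28, 'row': 0, 'jar': 0}
the job is handed in; nothing more can be done
None
```

The closed fingertips ran from the red nut over all six welds to the blue nut in one sweep, pressing with about 4–7 N (roughly 3–4 mm of bed travel by the spring rate), then lifted clear; I handed the job in at about 16 s. The reported tool height read about 33 mm low, so I found contact by force. The final image check showed the jar and row unmoved and almost no change at the loose nut. The top-view checks of the coupling nut and brush changed, probably because the arm or its shadow was in view, so those two are unconfirmed, though the arm felt no unexpected force.

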